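# Cap the test cell with the spare hemmed in on the rack

### The arm

A 7-joint arm with a two-finger parallel gripper is mounted at the origin on the work surface. World frame = base frame: x ahead of the robot, y to its left, z up, the work surface at z = 0. Lengths are in m, angles in rad, forces in N, time in s.
With the tool pointing down it reaches from about 0.4 to 0.85 m from the base axis. Payload 4.5 kg.
Tool frame: the origin (TCP) lies between the finger pads; the fingertips stand 19 mm ahead of it and the grasp point (between the pads) is the TCP; z points along the fingers, y is the direction in which the jaws open and shut (so a half turn about z gives the same grasp; the last joint's range is limited). The gripper opens to 88 mm and grips with 3 to 60 N. Pads are 18 mm wide; open, the fingers measure 123 mm over their backs; the gripper's body (75 mm by 187 mm) begins 45 mm behind the grasp point.
Start: joints at [0.034, 0.689, -0.195, 1.565, 0.157, 0.902, -0.215], TCP at [0.625, 0, 0.258] pointing down, gripper open.
Joint ranges: [-3.01, 3.01], [-0.46, 2.08], [-1.47, 1.51], [0.13, 2.56], [-1, 4.14], [0.04, 2.09], [-2.66, 2.66]. Speed limits (rad/s): [2.57, 2.57, 3.14, 3.14, 3.14, 3.14, 3.14].

### API

Orientations are given as a unit quaternion [x, y, z, w].
In Python, from plant import status, snapshot, finish_job, cut_out, tip_of gives the robot as it stands. The module is installed in compiled form; this text tells all that it offers.
- The arm moves only by the tool carry_out, never from a script. Its arguments are lists of equal length, an entry for each row: "linear": the shift along the world's x, y, z in m, a list of three; "roll": the turn about the world's z in rad. A call has 1 to 8 rows; each row is the pose to reach, as a shift and turn from the pose measured when the call began; what a row does not reach only later rows make up. A row lasts 1/12 s, in which the tool goes at most 41.7 mm and 7.16 degrees, less where a joint would pass 70% of its speed; a pose out of reach is approached as far as the arm can. A call with a gripper value outside its range is refused whole. "gripper" is the opening, from 0 (shut) to 1 (fully open), set as the call begins (left out, the last holds). The fingers move at their own pace and stop on an object; "grip_force" is the grip in N (left out, the last holds). Time passes only in rows, so rows that repeat a pose let the fingers close. It gives the time, the measured TCP pose, the force and the opening at its end, in the units of the state.
- status.get_state(): the state, without advancing time (a new reading comes with each control period).
- snapshot(name): name is "scene" or "side" or "wrist"; returns a dict with "img" (384x512x3 uint8, red, green, blue), "range_z" (384x512 float32, m along the optical axis (not along the pixel's ray), 0 where there is no reading), "fx", "fy", "cx", "cy" (pixels), "world_from_camera" (4x4, takes a point from camera to world coordinates). Camera axes: x right, y down, z forward; pixel columns grow to the right and rows downward; lengths in m; the calibration is good to about 2 mm. A picture is of the moment at which its call begins.
- finish_job(): hands the job in, once; it reports no verdict.
Trained networks look in a picture, given as the dict that the camera call returned (one of the last four; its "shot" number tells which), for a name from the list of things; names that differ only in an ending like _2 or _b are one class to them, and where a whole thing is asked for, a point or a joint stands for the part that bears it (a point fixed in the world has none). Each returns a list of dicts, best first, with "confidence" (0 to 1); they miss things now and then, are a little off and sometimes report something else, mostly with a low value. They report only what shows in the picture. A call takes as long as a camera call. They do not tell look-alikes from the thing itself.
- cut_out(picture, query): "region" (384x512 bool, what is visible of it) and "pixel" ([column, row] in pixels, amid what is visible of it).
- tip_of(picture, query): "pixel" ([column, row] in pixels: a listed point, or the origin of a listed thing).
The state is a dict: "clock": time; "q": joint angles; "qd": joint speeds; "joint_torque": joint torques, N m; "tool_pos": TCP position; "eef_rot": TCP orientation; "contact_force": force on the tool from outside, world axes, zero at the start; "moment": the same for the moment, N m; "opening": opening from 0.0 (shut) to 1.0 (fully open).
Only numpy, scipy, OpenCV 4.12 (cv2) and the standard library are available. Lean on these libraries where they do the work, as an engineer would, in place of code of your own. Each camera call takes 0.05 s, during which the arm holds its last target.

### The job

The low steel cap stands hemmed in at the back of the spares rack: first move the three tall spares (sight glass, pressure regulator, solenoid valve) off it and stand them all on the black rubber mat, leaving the cap where it is. Then fetch the cap and stand it centred over the open port in the lid of the glass test cell, and only after that put each tall spare back upright on the very spot of the rack where it stood at the start. Do not tip anything over, and leave the stop box, the wrench and the jar alone.

Things in the scene. Friction and masses are not known exactly. Their poses are not given: they have to be found in the camera images.
- sight_glass_mid (a point): Loose sight glass, a clear tube with a steel foot and a steel head, round, 110 mm tall, 0.3 kg. The point is its centre, half-way up (55 mm above its foot, 55 mm below its top), z up its axis. Grip it from above by the steel head: 46 mm across, straight, the top 36 mm (from 19 to 55 mm above this point). The tube below is 40 mm across, the foot 46 mm.
- regulator_mid (a point): Loose pressure regulator: grey round bowl (44 mm across, flat foot), on it a white square housing, on that a black round knob (32 mm across, 26 mm high); 116 mm tall, 0.28 kg. The point is its centre, half-way up (58 mm above its foot), z up, x and y square to the faces of the white housing. Grip it from above by the white housing: 44 x 44 mm, from 2 mm below to 32 mm above this point.
- valve_mid (a point): Loose solenoid valve: brass block (46 mm along its x, 34 mm along y, 44 mm high) with a black square coil on top; 106 mm tall, 0.32 kg. The point is its centre, half-way up (53 mm above its foot), z up, x and y square to its faces. Grip it from above by the coil: 36 x 36 mm, from 9 mm below to 53 mm above this point.
- cap_mid (a point): Loose low steel cap, a plain upright cylinder 44 mm in diameter and 46 mm high, 0.25 kg. The point is its centre, half-way up (23 mm above its foot), z up. On the rack it stands with a tall spare 64 mm to its left, another 64 mm to its right and the third 64 mm in front of it (centre to centre).
- rack: Fixed spares rack: grey plate 150 (x) by 200 mm (y), top 6 mm above the bench, side strips 14 mm high, rail 20 mm high at the back (x = 75 to 87 mm). Origin: centre of the underside, z up, x to the back. Round dark pads mark the spots: (30, 64), (30, -64), (-34, 0) mm for the tall spares in varying order, (30, 0) for the cap; each stands up to 5 mm off its pad's centre.
- mat: Fixed black rubber mat on the bench, the side area: 200 mm (x) by 200 mm (y), 3 mm thick, origin at the centre of its underside, z up. Holds the three tall spares, standing apart.
- cell_port (a point): Centre of the open port (black disc 24 mm across) in the flat lid of the fixed glass test cell; the lid is an aluminium disc 120 mm in diameter and the point lies on its upper face, 100 mm above the bench, z up. A short brass nipple sticks 20 mm out of the cell's side below the lid. The cap, set on the lid, hides the port.
- stop_box: Bystander: loose yellow box 70 x 70 x 50 mm with a red mushroom button, 76 mm tall in all. Origin at the centre of its underside. Leave alone.
- wrench: Bystander: loose steel wrench lying flat on the bench, its length along its x. Leave alone.
- jar: Bystander: loose closed white jar, 60 mm in diameter, 80 mm tall. Origin at the centre of its underside. Leave alone.
Mind the look-alikes: they are no part of the job. What is shaped like the part that bears sight_glass_mid but blue or green is not meant.

How it is judged:
By the outcome, as a careful person would: the job done as asked, in the order asked, and still so for the second after the job is handed in, with the robot touching nothing.
It also fails if it takes over 147 s, if anything falls off the work surface, if the arm or the gripper's body presses on something with over 40 N, if the wrist force passes 120 N, or if a joint passes its speed limit or range.

## Working session

There is one attempt and no reset: what is moved stays moved. The work goes in short steps, Python scripts to look and compute and a tool call to move; the robot and the scene stay as the last step left them, time stands still between calls to the robot, and variables do not carry over. Pictures are saved under pics/ and viewed, and the job is handed in when it is done.

Besides the shell and the picture viewer there is one more tool, called after ">>>" by a JSON object that holds its "fn" and its "kwargs", one argument or row to a line. carry_out: Moves the arm, as the interface text tells. Its arguments: {"type":"object","properties":{"linear":{"type":"array"},"roll":{"type":"array"},"gripper":{"type":"number"},"grip_force":{"type":"number"}},"required":["linear","roll"]}

```bash
mkdir -p pics
cat > h.py <<'E'
import numpy as np, cv2
from plant import status, snapshot, finish_job, cut_out, tip_of
def save(s,n): cv2.imwrite('pics/'+n+'.png', s['img'][:,:,::-1])
def cloud(s):
    z=s['range_z']; v,u=np.mgrid[0:z.shape[0],0:z.shape[1]]
    P=np.stack([(u-s['cx'])/s['fx']*z,(v-s['cy'])/s['fy']*z,z,np.ones_like(z)],-1)
    W=P@s['world_from_camera'].T
    W[z==0]=np.nan
    return W[...,:3]
def rayz(s,px,zw):
    M=s['world_from_camera']; d=M[:3,:3]@np.array([(px[0]-s['cx'])/s['fx'],(px[1]-s['cy'])/s['fy'],1]); o=M[:3,3]
    return o+d*(zw-o[2])/d[2]
E
python3 - <<'E'
from h import *
for n in ['scene','side','wrist']:
    s=snapshot(n); save(s,n+'0'); np.savez(n+'0.npz',**{k:v for k,v in s.items()})
    print(n,np.round(s['world_from_camera'],3).tolist(),s['fx'])
    for q in ['sight_glass_mid','regulator_mid','valve_mid','cap_mid','rack','mat','cell_port','stop_box','wrench','jar']:
        for r in tip_of(s,q)[:3]: print(q,np.round(r['pixel']),round(r['confidence'],2))
print(status.get_state())
E
```

```text
scene [[0.848, 0.376, -0.373, 0.928], [0.53, -0.621, 0.578, -0.569], [-0.015, -0.688, -0.726, 0.813], [0.0, 0.0, 0.0, 1.0]] 432.25826338009836
sight_glass_mid [159. 202.] 0.75
sight_glass_mid [229. 215.] 0.65
sight_glass_mid [198. 171.] 0.61
regulator_mid [234. 187.] 0.82
valve_mid [271. 184.] 0.65
cap_mid [256. 213.] 0.75
mat [150. 287.] 0.57
cell_port [306. 109.] 0.69
stop_box [354. 206.] 0.8
wrench [322. 249.] 0.68
wrench [149. 288.] 0.46
jar [276. 313.] 0.61
side [[-0.879, -0.3, 0.371, 0.253], [-0.477, 0.562, -0.675, 0.591], [-0.006, -0.77, -0.638, 0.655], [0.0, 0.0, 0.0, 1.0]] 359.58218179650356
sight_glass_mid [283. 193.] 0.84
sight_glass_mid [332. 238.] 0.81
sight_glass_mid [358. 203.] 0.74
regulator_mid [286. 211.] 0.77
valve_mid [251. 218.] 0.87
cap_mid [270. 210.] 0.62
rack [275. 229.] 0.55
mat [332. 175.] 0.73
cell_port [201. 300.] 0.77
cell_port [287. 213.] 0.3
stop_box [169. 238.] 0.57
wrench [210. 198.] 0.82
jar [244. 166.] 0.83
wrist [[1.0, -0.001, 0.0, 0.624], [-0.001, -0.964, -0.266, 0.067], [0.001, 0.266, -0.964, 0.384], [0.0, 0.0, 0.0, 1.0]] 282.24146189294555
sigh
[... 329 characters left out ...]
([ 0.03381043,  0.68911958, -0.19460048,  1.56532129,  0.15729732,
        0.90250825, -0.21509563]), 'qd': array([ 3.34727676e-04, -2.87073327e-04, -1.00674662e-03,  8.16179691e-05,
       -1.03319362e-03,  6.41558829e-04, -3.14786288e-04]), 'joint_torque': array([-6.55197819e-04, -5.27484477e+01, -1.26686141e+00, -1.53739750e+01,
       -5.18108695e-02, -6.76156451e-04,  1.16197313e-05]), 'tool_pos': array([6.25005914e-01, 1.86140806e-05, 2.57724805e-01]), 'eef_rot': array([7.07100549e-01, 7.07113013e-01, 1.30721207e-05, 5.73057830e-06]), 'contact_force': array([-0.54893539, -0.41097724,  0.18317792]), 'moment': array([-0.0102439 ,  0.02339091, -0.01019024]), 'opening': 0.9992250276327563}
```

View pictures.

View pics/scene0.png

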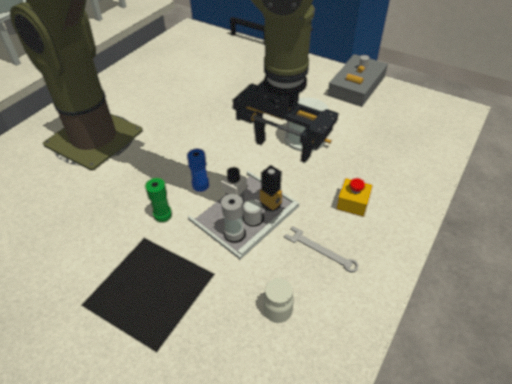

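View pics/side0.png

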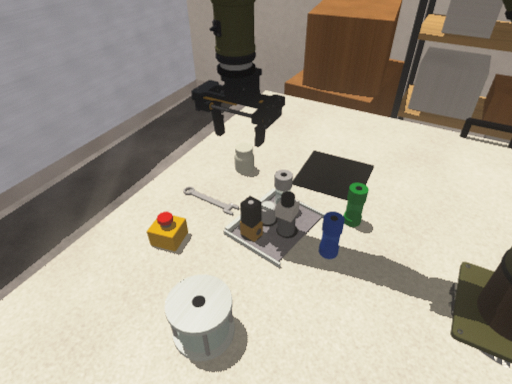

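View pics/wrist0.png

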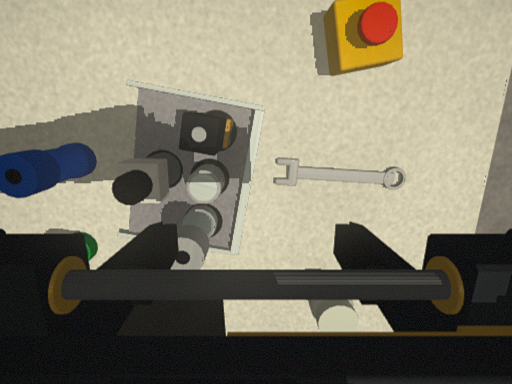

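Run:
```python
from h import *
C={}
for n in ['scene','side','wrist']:
    s=dict(np.load(n+'0.npz')); C[n]=(cloud(s),s)
    W=C[n][0]
    # top-down height map
    ok=np.isfinite(W[...,0])&(W[...,2]<0.135)&(W[...,2]>-0.02)
    P=W[ok]; col=s['img'][ok]
    # x 0.3..0.9 , y -0.4..0.4 , 1mm/px => 600x800
    img=np.zeros((600,800,3),np.uint8)
    o=np.argsort(P[:,2])
    P=P[o];col=col[o]
    c=((0.4-P[:,1])*1000).astype(int); r=((0.9-P[:,0])*1000).astype(int)
    k=(c>=0)&(c<799)&(r>=0)&(r<599)
    for dc in (0,1):
      for dr in (0,1):
        img[r[k]+dr,c[k]+dc]=col[k][:,::-1]
    img=np.clip(img,0,255)
    cv2.imwrite(f'pics/top_{n}.png',img)
    b=P[(P[:,2]<0.02)]
    print(n,np.median(b[:,2]))
```

```text
scene 0.0025244733210409986
side 0.0005609850770741387
wrist -0.00045110201903345026
```

View pics/top_scene.png

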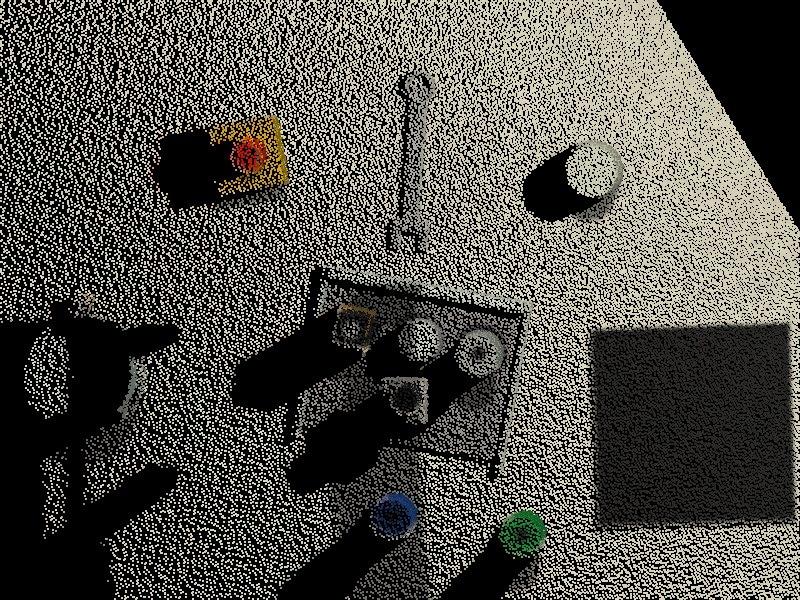

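View pics/top_side.png

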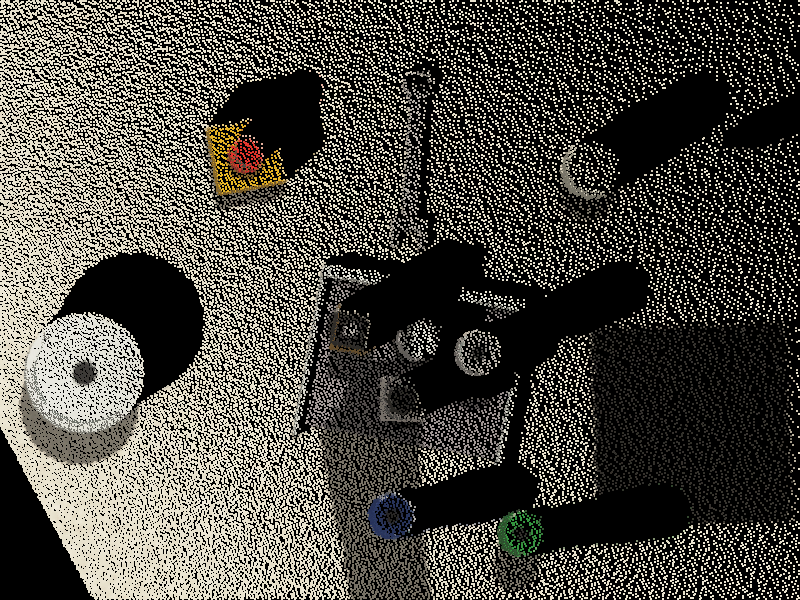

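```bash
cat > m.py <<'E'
from h import *
def near(W,c,r,z0,z1):
    P=W[np.isfinite(W[...,0])]
    k=(np.hypot(P[:,0]-c[0],P[:,1]-c[1])<r)&(P[:,2]>z0)&(P[:,2]<z1)
    return P[k]
def circ(P):
    A=np.c_[2*P[:,:2],np.ones(len(P))]; s=np.linalg.lstsq(A,(P[:,:2]**2).sum(1),rcond=None)[0]
    return s[:2],np.sqrt(s[2]+s[0]**2+s[1]**2)
def square(P):
    r=cv2.minAreaRect((P[:,:2]*1000).astype(np.float32)); return r
E
python3 - <<'E'
from m import *
for n in ['scene','side','wrist']:
    s=dict(np.load(n+'0.npz')); W=cloud(s)
    print('==',n)
    for nm,c,r,z0,z1 in [('sight',(.548,-.08),.035,.108,.125),('cap',(.56,-.02),.035,.046,.06),('knob',(.503,-.005),.035,.113,.13),('housing',(.503,-.005),.04,.085,.10),('coil',(.572,.05),.035,.103,.12),('brass',(.572,.05),.035,.04,.054),('lid',(.528,.316),.075,.09,.108),('mat',(.475,-.292),.2,.0015,.01)]:
        P=near(W,c,r,z0,z1)
        if len(P)<15: print(nm,len(P)); continue
        b=square(P); print(nm,len(P),'zmed %.4f'%np.median(P[:,2]),'mean',np.round(P.mean(0)[:2],4),'rect',np.round(b[0],1),np.round(b[1],1),round(b[2],1), 'hull',np.round(np.array(cv2.minEnclosingCircle((P[:,:2]*1000).astype(np.float32))[0]),1),round(cv2.minEnclosingCircle((P[:,:2]*1000).astype(np.float32))[1],1))
    # port dark pixels
    g=s['img'].mean(-1)
    k=np.isfinite(W[...,0])&(np.hypot(W[...,0]-.528,W[...,1]-.316)<.04)&(abs(W[...,2]-.1)<.012)&(g<90)
    print('port',k.sum(),W[k].mean(0) if k.any() else '')
    for r in tip_of(snapshot(n),'cell_port')[:1]:
        print(r['confidence'],rayz(s,r['pixel'],.1))
    # mat dark
    k=np.isfinite(W[...,0])&(np.hypot(W[...,0]-.475,W[...,1]+.292)<.17)&(abs(W[...,2])<.012)&(g<60)
    if k.sum()>100: print('mat',square(W[k]))
    k=np.isfinite(W[...,0])&(np.hypot(W[...,0]-.53,W[...,1]+.012)<.15)&(W[...,2]>.009)&(W[...,2]<.03)
E
for i in 1; do python3 -c "
import cv2
a=cv2.imread('pics/scene0.png')[140:270,170:320]; b=cv2.imread('pics/side0.png')[150:280,200:350]
cv2.imwrite('pics/crop0.png',cv2.resize(cv2.hconcat([a,b]),(800,347),interpolation=cv2.INTER_CUBIC))"; done
```

```text
== scene
sight 322 zmed 0.1179 mean [ 0.5484 -0.0814] rect [547.  -79.1] [43.3 46.6] 33.7 hull [546.8 -78.6] 24.2
cap 235 zmed 0.0543 mean [ 0.5615 -0.0222] rect [560.1 -20.4] [42.1 43.5] 1.0 hull [560.9 -19.6] 22.9
knob 151 zmed 0.1235 mean [ 0.5024 -0.0075] rect [500.9  -4.9] [30.6 31. ] 77.6 hull [501.4  -5.2] 16.2
housing 198 zmed 0.0960 mean [ 0.5069 -0.013 ] rect [499.5  -5.6] [46.2 44.5] 0.0 hull [500.5  -5.1] 28.9
coil 232 zmed 0.1136 mean [0.5716 0.0449] rect [571.2  47.9] [37.5 37. ] 75.7 hull [570.4  48.1] 24.4
brass 106 zmed 0.0482 mean [0.5798 0.0387] rect [575.8  37. ] [53.5 31.7] 29.1 hull [570.5  46.1] 27.0
lid 247 zmed 0.1024 mean [0.5261 0.3507] rect [514.  321.6] [115.7  83.7] 67.2 hull [523.4 315.9] 61.3
mat 19742 zmed 0.0036 mean [ 0.4834 -0.3089] rect [ 473.3 -290.3] [398.5 391.6] 32.2 hull [ 475. -292.] 200.0
port 0 
0.63 [0.5302094  0.31859902 0.1       ]
mat ((475.7892150878906, -293.0952453613281), (195.59922790527344, 195.25938415527344), 2.0537633895874023)
== side
sight 199 zmed 0.1163 mean [ 0.5469 -0.0745] rect [547.2 -76.9] [44.6 44. ] 81.6 hull [548. 
[... 1056 characters left out ...]
 [560.3 -18.6] [42.8 41.4] 0.9 hull [560.1 -19. ] 21.8
knob 895 zmed 0.1211 mean [ 0.502  -0.0029] rect [500.8  -3.7] [31.  31.4] 88.9 hull [500.7  -3.7] 16.0
housing 911 zmed 0.0951 mean [0.5088 0.0024] rect [500.6  -3.4] [43.2 44. ] 88.6 hull [500.8  -3.5] 29.8
coil 1466 zmed 0.1113 mean [0.5708 0.0488] rect [570.1  48.3] [36.1 36.2] 79.2 hull [570.4  48.1] 24.3
brass 156 zmed 0.0489 mean [0.5904 0.0453] rect [590.3  45.2] [34.5  6.5] 81.4 hull [588.4  45.5] 17.3
lid 0
mat 3529 zmed 0.0027 mean [ 0.4963 -0.2421] rect [ 526.4 -187.5] [281.9 191.1] 0.6 hull [ 523.8 -188.3] 156.9
port 0 
mat ((485.97869873046875, -248.03436279296875), (70.86225891113281, 176.2174530029297), 89.86239624023438)
```

View pics/crop0.png

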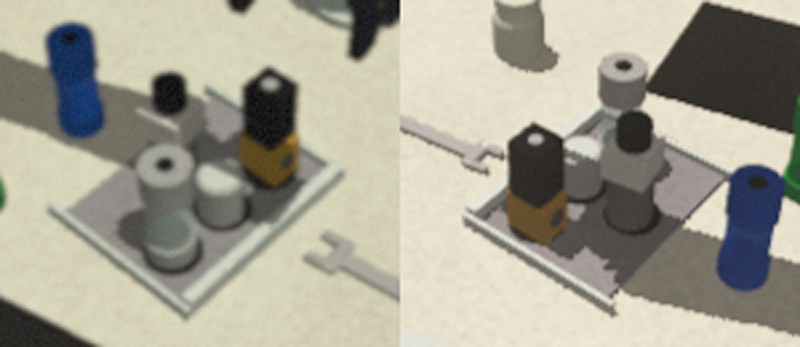

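>>> {"fn": "carry_out", "kwargs": {
  "linear": [
    [-0.03,-0.001,-0.01],
    [-0.06,-0.002,-0.03],
    [-0.09,-0.003,-0.05],
    [-0.124,-0.0035,-0.058],
    [-0.124,-0.0035,-0.058],
    [-0.124,-0.0035,-0.058]
  ],
  "roll": [-0.025,-0.025,-0.025,-0.025,-0.025,-0.025],
  "gripper": 1.0,
  "grip_force": 25
}}

```text
clock: 2.45
tool_pos: [0.4984, -0.0038, 0.1993]
eef_rot: [0.716, 0.698, -0.002, -0.001]
contact_force: [1.4, 0.8, -0.0]
opening: 1.003
```

Run:
```python
from m import *
s=snapshot('wrist'); save(s,'w1'); W=cloud(s)
print(status.get_state()['tool_pos'])
for nm,c,r,z0,z1 in [('knob',(.501,-.004),.035,.113,.13),('housing',(.503,-.005),.04,.085,.10),('coil',(.572,.05),.035,.103,.12)]:
    P=near(W,c,r,z0,z1)
    if len(P)<15: print(nm,len(P)); continue
    b=square(P); print(nm,len(P),np.round(b[0],1),np.round(b[1],1),round(b[2],1))
```

```text
[ 0.50127103 -0.0033948   0.20000489]
knob 1324 [500.   -3.6] [30.9 31.1] 37.8
housing 1243 [500.2  -3.6] [43.8 44.1] 88.7
coil 2433 [569.8  48.2] [36.  36.5] 79.2
```

View pics/w1.png

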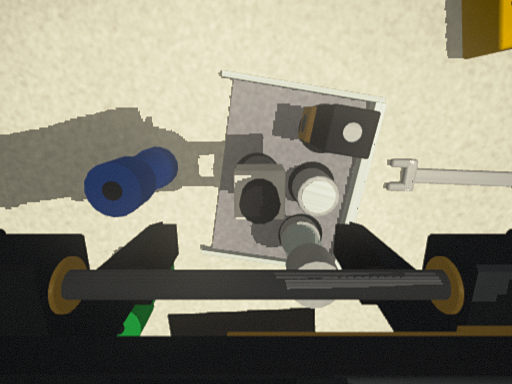

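>>> {"fn": "carry_out", "kwargs": {
  "linear": [
    [-0.001,0,-0.03],
    [-0.001,0,-0.06],
    [-0.001,0,-0.085],
    [-0.001,0,-0.105],
    [-0.001,0,-0.116],
    [-0.001,0,-0.116],
    [-0.001,0,-0.116],
    [-0.001,0,-0.116]
  ],
  "roll": [0,0,0,0,0,0,0,0]
}}

```text
clock: 3.17
tool_pos: [0.502, -0.0032, 0.0848]
eef_rot: [0.716, 0.698, 0.001, 0.001]
contact_force: [-0.1, -0.9, 0.0]
opening: 1.003
```

>>> {"fn": "carry_out", "kwargs": {
  "linear": [
    [0,0,0],
    [0,0,0],
    [0,0,0],
    [0,0,0],
    [0,0,0],
    [0,0,0],
    [0,0,0],
    [0,0,0]
  ],
  "roll": [0,0,0,0,0,0,0,0],
  "gripper": 0.0,
  "grip_force": 25
}}

```text
clock: 3.83
tool_pos: [0.5018, -0.0032, 0.0848]
eef_rot: [0.716, 0.698, 0.001, 0.001]
contact_force: [-1.3, -0.9, 1.2]
opening: 0.499
```

>>> {"fn": "carry_out", "kwargs": {
  "linear": [
    [0,0,0.01],
    [0,0,0.03],
    [0,0,0.06],
    [0,0,0.09],
    [0,0,0.115],
    [0,0,0.13],
    [0,0,0.13]
  ],
  "roll": [0,0,0,0,0,0,0]
}}

```text
clock: 4.42
tool_pos: [0.5033, -0.0033, 0.2181]
eef_rot: [0.716, 0.698, 0.004, 0.003]
contact_force: [-0.7, -0.3, -3.3]
opening: 0.496
```

>>> {"fn": "carry_out", "kwargs": {
  "linear": [
    [0,-0.01,0],
    [-0.001,-0.03,0],
    [-0.004,-0.06,0],
    [-0.008,-0.095,0],
    [-0.012,-0.13,0],
    [-0.016,-0.165,0],
    [-0.02,-0.2,0],
    [-0.023,-0.235,0]
  ],
  "roll": [0,0,0,0,0,0,0,0]
}}

```text
clock: 5.08
tool_pos: [0.478, -0.2405, 0.2164]
eef_rot: [0.716, 0.698, 0.003, 0.001]
contact_force: [1.1, 0.4, -3.1]
opening: 0.5
```

>>> {"fn": "carry_out", "kwargs": {
  "linear": [
    [-0.001,-0.03,0],
    [-0.002,-0.06,0],
    [-0.003,-0.085,0],
    [-0.003,-0.098,0],
    [-0.003,-0.1,0],
    [-0.003,-0.1,0],
    [-0.003,-0.1,0]
  ],
  "roll": [0,0,0,0,0,0,0]
}}

```text
clock: 5.67
tool_pos: [0.4752, -0.338, 0.2157]
eef_rot: [0.715, 0.699, 0.003, 0.0]
contact_force: [0.3, 0.9, -2.9]
opening: 0.498
```

Run:
```python
from h import *
print(status.get_state()['tool_pos'],status.get_state()['eef_rot'])
s=snapshot('scene'); save(s,'s2')
```

```text
[ 0.47519067 -0.33804071  0.2157338 ] [7.15334022e-01 6.98775971e-01 3.06162232e-03 7.04067000e-05]
```

View pics/s2.png

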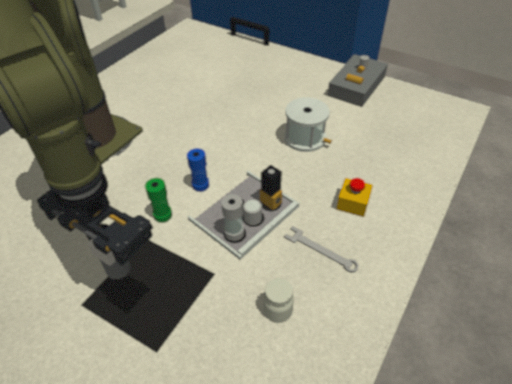

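>>> {"fn": "carry_out", "kwargs": {
  "linear": [
    [0,-0.001,-0.02],
    [0,-0.002,-0.05],
    [0,-0.002,-0.08],
    [0,-0.002,-0.105],
    [0,-0.002,-0.12],
    [0,-0.002,-0.128],
    [0,-0.002,-0.128],
    [0,-0.002,-0.128]
  ],
  "roll": [0,0,0,0,0,0,0,0]
}}

```text
clock: 6.38
tool_pos: [0.4762, -0.3389, 0.0885]
eef_rot: [0.714, 0.7, 0.003, 0.0]
contact_force: [0.4, -0.3, -2.8]
opening: 0.501
```

>>> {"fn": "carry_out", "kwargs": {
  "linear": [
    [0,0,-0.003],
    [0,0,-0.005],
    [0,0,-0.0065],
    [0,0,-0.0065],
    [0,0,-0.0065]
  ],
  "roll": [0,0,0,0,0]
}}

```text
clock: 6.8
tool_pos: [0.4763, -0.339, 0.0823]
eef_rot: [0.715, 0.7, 0.003, 0.001]
contact_force: [0.0, 1.1, -3.3]
opening: 0.491
```

>>> {"fn": "carry_out", "kwargs": {
  "linear": [
    [0,0,-0.001],
    [0,0,-0.001],
    [0,0,-0.001]
  ],
  "roll": [0,0,0]
}}

```text
clock: 7.05
tool_pos: [0.4764, -0.3391, 0.0818]
eef_rot: [0.715, 0.7, 0.003, 0.001]
contact_force: [-0.9, -0.3, 2.8]
opening: 0.494
```

>>> {"fn": "carry_out", "kwargs": {
  "linear": [
    [0,0,0],
    [0,0,0],
    [0,0,0],
    [0,0,0],
    [0,0,0],
    [0,0,0]
  ],
  "roll": [0,0,0,0,0,0],
  "gripper": 0.9
}}

```text
clock: 7.55
tool_pos: [0.4764, -0.3391, 0.0818]
eef_rot: [0.715, 0.7, 0.003, 0.001]
contact_force: [-0.3, 0.2, -0.6]
opening: 0.902
```

>>> {"fn": "carry_out", "kwargs": {
  "linear": [
    [0,0,0.02],
    [0,0,0.055],
    [0,0,0.095],
    [0,0,0.13],
    [0.005,0.03,0.13],
    [0.02,0.07,0.13],
    [0.035,0.11,0.13],
    [0.05,0.15,0.13]
  ],
  "roll": [0,0,0,0,-0.05,-0.1,-0.15,-0.16]
}}

```text
clock: 8.22
tool_pos: [0.5256, -0.1908, 0.2122]
eef_rot: [0.769, 0.639, 0.004, 0.002]
contact_force: [1.0, -1.0, -0.5]
opening: 0.9
```

>>> {"fn": "carry_out", "kwargs": {
  "linear": [
    [0.006,0.035,0],
    [0.012,0.07,0],
    [0.018,0.1,0],
    [0.0222,0.114,0],
    [0.0222,0.114,0],
    [0.0222,0.114,0],
    [0.0222,0.114,0]
  ],
  "roll": [0,0,0,0,0,0,0]
}}

```text
clock: 8.8
tool_pos: [0.5473, -0.0788, 0.2121]
eef_rot: [0.77, 0.638, 0.003, 0.002]
contact_force: [-0.3, 0.3, -0.0]
opening: 0.9
```

Run:
```python
from m import *
s=snapshot('wrist'); save(s,'w3'); W=cloud(s)
t=status.get_state(); print(t['tool_pos'],t['eef_rot'])
for nm,c,r,z0,z1 in [('sight',(.548,-.077),.035,.108,.125),('cap',(.56,-.019),.03,.046,.06),('coil',(.572,.05),.035,.103,.12)]:
    P=near(W,c,r,z0,z1)
    if len(P)<15: print(nm,len(P)); continue
    b=square(P); print(nm,len(P),np.round(b[0],1),np.round(b[1],1),round(b[2],1),np.round(cv2.minEnclosingCircle((P[:,:2]*1000).astype(np.float32))[0],1))
s=snapshot('scene');save(s,'s3');W=cloud(s)
P=near(W,(.475,-.34),.05,.09,.13);print('reg',len(P),np.median(P[:,2]),P[:,2].max())
```

```text
[ 0.54724062 -0.07922061  0.21207986] [0.77037932 0.63757657 0.0028568  0.0019138 ]
sight 2328 [546.8 -78.5] [45.2 45.2] 49.7 [546.8 -79. ]
cap 1532 [560.1 -19.4] [42.6 42.9] 61.3 [559.9 -19.3]
coil 2654 [570.1  46.7] [33.8 36.2] 79.8 [570.5  47.2]
reg 565 0.10318875085751067 0.12405916287800667
```

View pics/s3.png

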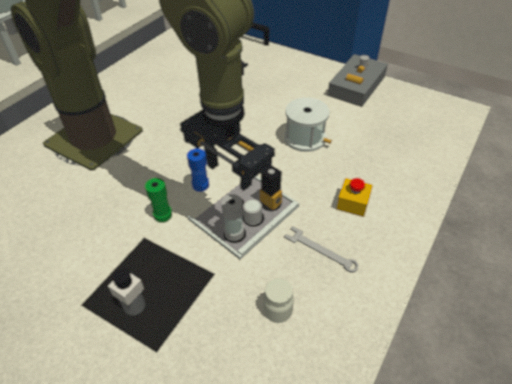

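View pics/w3.png

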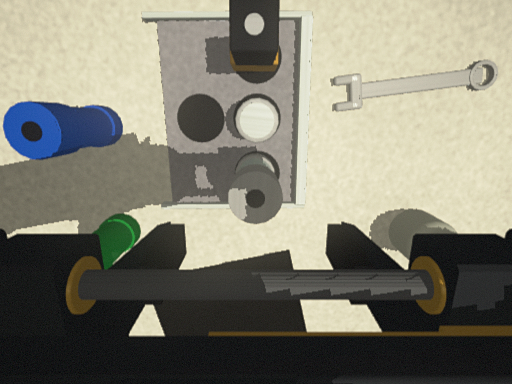

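>>> {"fn": "carry_out", "kwargs": {
  "linear": [
    [0,0.001,-0.03],
    [0,0.001,-0.06],
    [0,0.001,-0.085],
    [0,0.001,-0.105],
    [0,0.001,-0.118],
    [0,0.001,-0.118],
    [0,0.001,-0.118],
    [0,0.001,-0.118]
  ],
  "roll": [0,0,0,0,0,0,0,0]
}}

```text
clock: 9.57
tool_pos: [0.5477, -0.0792, 0.0949]
eef_rot: [0.771, 0.637, 0.003, 0.002]
contact_force: [0.3, -0.2, -0.6]
opening: 0.9
```

>>> {"fn": "carry_out", "kwargs": {
  "linear": [
    [0,0,0],
    [0,0,0],
    [0,0,0],
    [0,0,0],
    [0,0,0],
    [0,0,0],
    [0,0,0],
    [0,0,0]
  ],
  "roll": [0,0,0,0,0,0,0,0],
  "gripper": 0.0,
  "grip_force": 25
}}

```text
clock: 10.23
tool_pos: [0.5477, -0.0791, 0.0951]
eef_rot: [0.771, 0.637, 0.003, 0.002]
contact_force: [-0.4, 1.1, 5.0]
opening: 0.513
```

>>> {"fn": "carry_out", "kwargs": {
  "linear": [
    [0,0,0.01],
    [0,0,0.03],
    [0,0,0.06],
    [0,0,0.09],
    [0,0,0.115],
    [0,0,0.13],
    [0,0,0.13]
  ],
  "roll": [0,0,0,0,0,0,0]
}}

```text
clock: 10.82
tool_pos: [0.5494, -0.0793, 0.2285]
eef_rot: [0.771, 0.637, 0.006, 0.005]
contact_force: [1.1, 0.5, -3.5]
opening: 0.513
```

>>> {"fn": "carry_out", "kwargs": {
  "linear": [
    [-0.001,-0.01,0],
    [-0.004,-0.03,0],
    [-0.008,-0.06,0],
    [-0.012,-0.095,0],
    [-0.016,-0.13,0],
    [-0.019,-0.155,0],
    [-0.019,-0.166,0],
    [-0.019,-0.166,0]
  ],
  "roll": [0,0,0,0,0,0,0,0]
}}

```text
clock: 11.48
tool_pos: [0.528, -0.25, 0.2267]
eef_rot: [0.773, 0.634, 0.004, 0.004]
contact_force: [0.7, -0.3, -3.5]
opening: 0.511
```

>>> {"fn": "carry_out", "kwargs": {
  "linear": [
    [0,0,-0.02],
    [0,0,-0.05],
    [0,0,-0.08],
    [0,0,-0.105],
    [0,0,-0.12],
    [0,0,-0.128],
    [0,0,-0.128],
    [0,0,-0.128]
  ],
  "roll": [0,0,0,0,0,0,0,0]
}}

```text
clock: 12.15
tool_pos: [0.5284, -0.2489, 0.0986]
eef_rot: [0.773, 0.635, 0.004, 0.004]
contact_force: [1.1, -0.5, -3.5]
opening: 0.517
```

>>> {"fn": "carry_out", "kwargs": {
  "linear": [
    [0,0,-0.003],
    [0,0,-0.005],
    [0,0,-0.007],
    [0,0,-0.007],
    [0,0,-0.007]
  ],
  "roll": [0,0,0,0,0]
}}

```text
clock: 12.57
tool_pos: [0.5289, -0.2492, 0.0922]
eef_rot: [0.773, 0.635, 0.004, 0.004]
contact_force: [0.5, 0.3, -1.9]
opening: 0.514
```

>>> {"fn": "carry_out", "kwargs": {
  "linear": [
    [0,0,0],
    [0,0,0],
    [0,0,0],
    [0,0,0],
    [0,0,0],
    [0,0,0]
  ],
  "roll": [0,0,0,0,0,0],
  "gripper": 0.9
}}

```text
clock: 13.07
tool_pos: [0.5289, -0.2492, 0.0922]
eef_rot: [0.773, 0.635, 0.004, 0.004]
contact_force: [0.2, 0.7, -0.8]
opening: 0.9
```

>>> {"fn": "carry_out", "kwargs": {
  "linear": [
    [0,0,0.02],
    [0,0,0.055],
    [0,0,0.095],
    [0,0,0.13],
    [0.005,0.03,0.13],
    [0.01,0.07,0.13],
    [0.015,0.11,0.13],
    [0.02,0.15,0.13]
  ],
  "roll": [0,0,0,0,0,0,0,0]
}}

```text
clock: 13.73
tool_pos: [0.5489, -0.0979, 0.2226]
eef_rot: [0.773, 0.634, 0.005, 0.005]
contact_force: [-0.2, 0.2, -0.2]
opening: 0.9
```

>>> {"fn": "carry_out", "kwargs": {
  "linear": [
    [0.005,0.04,0],
    [0.01,0.08,0],
    [0.015,0.12,0],
    [0.0202,0.14,0],
    [0.0202,0.147,0],
    [0.0202,0.147,0],
    [0.0202,0.147,0]
  ],
  "roll": [0,0,0,0,0,0,0]
}}

```text
clock: 14.32
tool_pos: [0.5687, 0.0472, 0.2225]
eef_rot: [0.774, 0.634, 0.004, 0.005]
contact_force: [0.5, -0.4, 0.5]
opening: 0.9
```

```bash
cat > eul.py <<'E'
from scipy.spatial.transform import Rotation as R
import numpy as np
def yaw(t):
    y=R.from_quat(t['eef_rot']).as_matrix()[:,1]; return np.arctan2(y[1],y[0])
E
python3 - <<'E'
from m import *; from eul import yaw
s=snapshot('wrist'); save(s,'w4'); W=cloud(s)
t=status.get_state(); print(t['tool_pos'],yaw(t))
for nm,c,r,z0,z1 in [('cap',(.56,-.019),.03,.046,.06),('coil',(.572,.05),.035,.103,.12)]:
    P=near(W,c,r,z0,z1)
    if len(P)<15: print(nm,len(P)); continue
    b=square(P); print(nm,len(P),np.round(b[0],1),np.round(b[1],1),round(b[2],1),np.round(cv2.minEnclosingCircle((P[:,:2]*1000).astype(np.float32))[0],1))
s=snapshot('scene');save(s,'s4')
E
```

```text
[0.56871643 0.04620663 0.22245216] -0.20011646425354349
cap 1053 [560.3 -18.4] [41.6 42.9] 81.1 [560. -19.]
coil 1668 [570.1  48.8] [35.7 35.8] 79.0 [570.1  48.8]
```

View pics/s4.png

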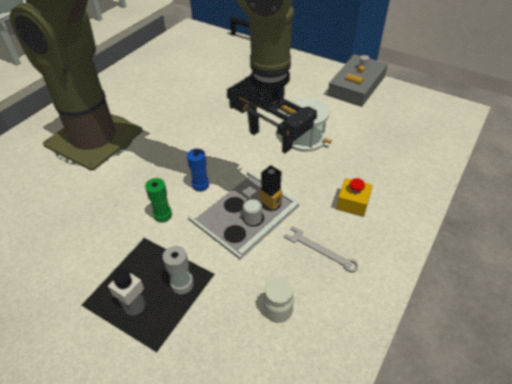

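>>> {"fn": "carry_out", "kwargs": {
  "linear": [
    [0.001,0.002,-0.03],
    [0.001,0.0022,-0.065],
    [0.001,0.0022,-0.1],
    [0.001,0.0022,-0.12],
    [0.001,0.0022,-0.1345],
    [0.001,0.0022,-0.1345],
    [0.001,0.0022,-0.1345],
    [0.001,0.0022,-0.1345]
  ],
  "roll": [0.008,0.008,0.008,0.008,0.008,0.008,0.008,0.008]
}}

```text
clock: 15.08
tool_pos: [0.5705, 0.0469, 0.089]
eef_rot: [0.772, 0.635, 0.004, 0.006]
contact_force: [0.2, -0.3, 0.1]
opening: 0.9
```

>>> {"fn": "carry_out", "kwargs": {
  "linear": [
    [0,0,0],
    [0,0,0],
    [0,0,0],
    [0,0,0],
    [0,0,0],
    [0,0,0],
    [0,0,0],
    [0,0,0],
    [0,0,0]
  ],
  "roll": [0,0,0,0,0,0,0,0,0],
  "gripper": 0.0,
  "grip_force": 25
}}

```text
invalid input at $: expected 1 to 8 rows
```

>>> {"fn": "carry_out", "kwargs": {
  "linear": [
    [0,0,0],
    [0,0,0],
    [0,0,0],
    [0,0,0],
    [0,0,0],
    [0,0,0],
    [0,0,0],
    [0,0,0]
  ],
  "roll": [0,0,0,0,0,0,0,0],
  "gripper": 0.0,
  "grip_force": 25
}}

```text
clock: 15.75
tool_pos: [0.5704, 0.0469, 0.0891]
eef_rot: [0.772, 0.635, 0.004, 0.006]
contact_force: [-0.6, -0.4, 2.3]
opening: 0.407
```

>>> {"fn": "carry_out", "kwargs": {
  "linear": [
    [0,0,0.01],
    [0,0,0.03],
    [0,0,0.06],
    [0,0,0.09],
    [0,0,0.115],
    [0,0,0.13],
    [0,0,0.13]
  ],
  "roll": [0,0,0,0,0,0,0]
}}

```text
clock: 16.33
tool_pos: [0.5722, 0.0472, 0.2227]
eef_rot: [0.773, 0.635, 0.007, 0.008]
contact_force: [0.7, -0.4, -2.0]
opening: 0.403
```

>>> {"fn": "carry_out", "kwargs": {
  "linear": [
    [-0.005,-0.01,0],
    [-0.015,-0.03,0],
    [-0.03,-0.058,0],
    [-0.046,-0.088,0],
    [-0.062,-0.118,0],
    [-0.078,-0.15,0],
    [-0.094,-0.18,0],
    [-0.11,-0.21,0]
  ],
  "roll": [0,0,0,0,0,0,0,0]
}}

```text
clock: 17.0
tool_pos: [0.4592, -0.1646, 0.2213]
eef_rot: [0.773, 0.635, 0.005, 0.006]
contact_force: [0.7, -0.5, -2.3]
opening: 0.406
```

>>> {"fn": "carry_out", "kwargs": {
  "linear": [
    [-0.016,-0.03,0],
    [-0.03,-0.06,0],
    [-0.038,-0.077,0],
    [-0.041,-0.081,0],
    [-0.041,-0.081,0],
    [-0.041,-0.081,0]
  ],
  "roll": [0,0,0,0,0,0]
}}

```text
clock: 17.5
tool_pos: [0.4179, -0.2446, 0.2207]
eef_rot: [0.773, 0.635, 0.006, 0.005]
contact_force: [0.4, 0.4, -2.8]
opening: 0.404
```

>>> {"fn": "carry_out", "kwargs": {
  "linear": [
    [0,0,-0.02],
    [0,0,-0.05],
    [0,0,-0.08],
    [0,0,-0.105],
    [0,0,-0.12],
    [0,0,-0.127],
    [0,0,-0.127],
    [0,0,-0.127]
  ],
  "roll": [0,0,0,0,0,0,0,0]
}}

```text
clock: 18.17
tool_pos: [0.4187, -0.2435, 0.0939]
eef_rot: [0.772, 0.636, 0.006, 0.005]
contact_force: [0.5, -0.1, -2.5]
opening: 0.408
```

Contact expected at about 0.086.

>>> {"fn": "carry_out", "kwargs": {
  "linear": [
    [0,0,-0.004],
    [0,0,-0.006],
    [0,0,-0.0078],
    [0,0,-0.0078],
    [0,0,-0.0078]
  ],
  "roll": [0,0,0,0,0]
}}

```text
clock: 18.58
tool_pos: [0.4188, -0.2437, 0.0863]
eef_rot: [0.772, 0.636, 0.006, 0.005]
contact_force: [0.4, -0.0, -3.0]
opening: 0.403
```

>>> {"fn": "carry_out", "kwargs": {
  "linear": [
    [0,0,0],
    [0,0,0],
    [0,0,0],
    [0,0,0],
    [0,0,0],
    [0,0,0]
  ],
  "roll": [0,0,0,0,0,0],
  "gripper": 0.75
}}

```text
clock: 19.08
tool_pos: [0.4189, -0.2437, 0.0864]
eef_rot: [0.772, 0.636, 0.006, 0.005]
contact_force: [0.8, 0.3, -0.1]
opening: 0.749
```

>>> {"fn": "carry_out", "kwargs": {
  "linear": [
    [0,0,0.02],
    [0,0,0.055],
    [0,0,0.095],
    [0,0,0.13],
    [0.02,0.03,0.13],
    [0.04,0.06,0.13],
    [0.06,0.09,0.13],
    [0.075,0.12,0.13]
  ],
  "roll": [0,0,0,0,0,0,0,0]
}}

```text
clock: 19.75
tool_pos: [0.4954, -0.1225, 0.2169]
eef_rot: [0.772, 0.635, 0.007, 0.006]
contact_force: [0.5, -1.4, -0.5]
opening: 0.752
```

>>> {"fn": "carry_out", "kwargs": {
  "linear": [
    [0.02,0.03,0],
    [0.04,0.06,0],
    [0.055,0.085,0],
    [0.0665,0.104,0],
    [0.0665,0.104,0],
    [0.0665,0.104,0],
    [0.0665,0.104,0]
  ],
  "roll": [0,0,0,0,0,0,0],
  "gripper": 0.65
}}

```text
clock: 20.33
tool_pos: [0.561, -0.0197, 0.2166]
eef_rot: [0.773, 0.635, 0.006, 0.006]
contact_force: [0.3, -1.0, -0.2]
opening: 0.659
```

Run:
```python
from m import *; from eul import yaw
s=snapshot('wrist'); save(s,'w5'); W=cloud(s)
t=status.get_state(); print(t['tool_pos'],yaw(t),t['eef_rot'])
for nm,c,r,z0,z1 in [('cap',(.56,-.019),.04,.046,.06)]:
    P=near(W,c,r,z0,z1)
    b=square(P); print(nm,len(P),np.round(b[0],1),np.round(b[1],1),round(b[2],1),np.round(cv2.minEnclosingCircle((P[:,:2]*1000).astype(np.float32))[0],1))
s=snapshot('scene');save(s,'s5')
```

```text
[ 0.56091758 -0.02023747  0.21670403] -0.19594267250663824 [0.77285004 0.63453129 0.00585949 0.00620692]
cap 1269 [559.7 -18.8] [42.4 42.6] 79.7 [560.  -19.3]
```

View pics/s5.png

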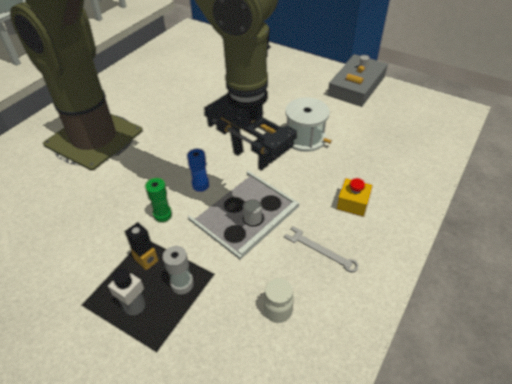

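View pics/w5.png

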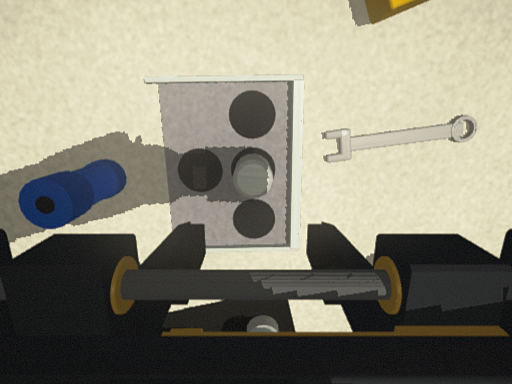

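>>> {"fn": "carry_out", "kwargs": {
  "linear": [
    [-0.001,0.001,-0.03],
    [-0.001,0.001,-0.065],
    [-0.001,0.001,-0.1],
    [-0.001,0.001,-0.12],
    [-0.001,0.001,-0.13],
    [-0.001,0.001,-0.13],
    [-0.001,0.001,-0.13]
  ],
  "roll": [0,0,0,0,0,0,0]
}}

```text
clock: 21.02
tool_pos: [0.5601, -0.0202, 0.0872]
eef_rot: [0.773, 0.634, 0.006, 0.006]
contact_force: [0.8, 0.5, -0.2]
opening: 0.652
```

>>> {"fn": "carry_out", "kwargs": {
  "linear": [
    [-0.0005,0.001,-0.015],
    [-0.0005,0.0015,-0.03],
    [-0.0005,0.0015,-0.042],
    [-0.0005,0.0015,-0.042],
    [-0.0005,0.0015,-0.042]
  ],
  "roll": [0,0,0,0,0]
}}

```text
clock: 21.43
tool_pos: [0.5599, -0.0189, 0.0458]
eef_rot: [0.773, 0.634, 0.006, 0.007]
contact_force: [-0.3, -0.1, 0.6]
opening: 0.649
```

>>> {"fn": "carry_out", "kwargs": {
  "linear": [
    [0,0,0],
    [0,0,0],
    [0,0,0],
    [0,0,0],
    [0,0,0],
    [0,0,0],
    [0,0,0],
    [0,0,0]
  ],
  "roll": [0,0,0,0,0,0,0,0],
  "gripper": 0.0,
  "grip_force": 25
}}

```text
clock: 22.1
tool_pos: [0.5606, -0.019, 0.0468]
eef_rot: [0.773, 0.634, 0.007, 0.007]
contact_force: [-0.5, 0.2, 7.7]
opening: 0.492
```

>>> {"fn": "carry_out", "kwargs": {
  "linear": [
    [0,0,0.01],
    [0,0,0.03],
    [0,0,0.06],
    [0,0,0.09],
    [0,0,0.12],
    [0,0,0.15],
    [0,0,0.16],
    [0,0,0.16]
  ],
  "roll": [0,0,0,0,0,0,0,0]
}}

```text
clock: 22.77
tool_pos: [0.5621, -0.019, 0.2096]
eef_rot: [0.774, 0.634, 0.009, 0.009]
contact_force: [0.6, -0.8, -1.8]
opening: 0.49
```

>>> {"fn": "carry_out", "kwargs": {
  "linear": [
    [-0.001,0.01,0],
    [-0.004,0.03,0],
    [-0.008,0.06,0.01],
    [-0.012,0.095,0.02],
    [-0.016,0.13,0.03],
    [-0.022,0.165,0.03],
    [-0.03,0.195,0.03],
    [-0.035,0.215,0.03]
  ],
  "roll": [0,0,0,0,0,0,0,0]
}}

```text
clock: 23.43
tool_pos: [0.5241, 0.2009, 0.2375]
eef_rot: [0.772, 0.636, 0.008, 0.007]
contact_force: [-0.0, 0.0, -2.8]
opening: 0.491
```

>>> {"fn": "carry_out", "kwargs": {
  "linear": [
    [0,0.015,0],
    [0,0.02,0],
    [0,0.02,0],
    [0,0.02,0]
  ],
  "roll": [0,0,0,0]
}}

```text
clock: 23.77
tool_pos: [0.5236, 0.2197, 0.2362]
eef_rot: [0.772, 0.635, 0.006, 0.007]
contact_force: [0.1, -0.3, -2.9]
opening: 0.493
```

Run:
```python
from m import *; from eul import yaw
t=status.get_state(); print(t['tool_pos'],yaw(t))
s=snapshot('wrist'); save(s,'w6'); W=cloud(s)
P=near(W,(.527,.316),.075,.092,.106); print(len(P),np.median(P[:,2]),cv2.minEnclosingCircle((P[:,:2]*1000).astype(np.float32)))
g=s['img'].mean(-1)
k=np.isfinite(W[...,0])&(np.hypot(W[...,0]-.527,W[...,1]-.316)<.025)&(abs(W[...,2]-.1)<.012)&(g<80)
print(k.sum(),W[k].mean(0),cv2.minEnclosingCircle((W[k][:,:2]*1000).astype(np.float32)))
for r in tip_of(s,'cell_port')[:2]: print(r['confidence'],r['pixel'],rayz(s,r['pixel'],.1))
```

```text
[0.52362933 0.21969853 0.23619261] -0.19341045084782868
15704 0.09934569354425296 ((526.490966796875, 315.7449035644531), 60.008785247802734)
76 [0.52514943 0.31601627 0.09990496] ((526.6469116210938, 315.4217529296875), 11.07197093963623)
0.86 [238.2, 85.2] [0.52821991 0.31087798 0.1       ]
```

View pics/w6.png

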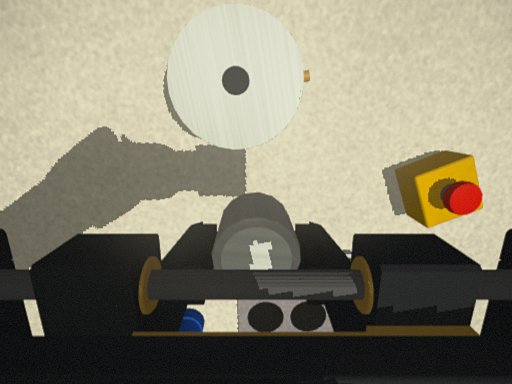

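>>> {"fn": "carry_out", "kwargs": {
  "linear": [
    [0,0.01,0],
    [0.001,0.03,0],
    [0.002,0.06,0],
    [0.003,0.085,0],
    [0.003,0.096,0],
    [0.003,0.096,0],
    [0.003,0.096,0],
    [0.003,0.096,0]
  ],
  "roll": [0,0,0,0,0,0,0,0]
}}

```text
clock: 24.53
tool_pos: [0.5277, 0.3118, 0.2366]
eef_rot: [0.774, 0.634, 0.006, 0.009]
contact_force: [0.3, 0.0, -2.1]
opening: 0.492
```

>>> {"fn": "carry_out", "kwargs": {
  "linear": [
    [0,0,-0.02],
    [0,0,-0.045],
    [0,0,-0.07],
    [0,0,-0.082],
    [0,0,-0.086],
    [0,0,-0.086],
    [0,0,-0.086]
  ],
  "roll": [0,0,0,0,0,0,0]
}}

```text
clock: 25.12
tool_pos: [0.5286, 0.3116, 0.1516]
eef_rot: [0.774, 0.633, 0.006, 0.009]
contact_force: [0.2, 0.4, -2.5]
opening: 0.497
```

>>> {"fn": "carry_out", "kwargs": {
  "linear": [
    [-0.002,0.004,-0.002],
    [-0.002,0.004,-0.004],
    [-0.002,0.0045,-0.006],
    [-0.002,0.0045,-0.006],
    [-0.002,0.0045,-0.006],
    [-0.002,0.0045,-0.006]
  ],
  "roll": [0,0,0,0,0,0]
}}

```text
clock: 25.62
tool_pos: [0.5267, 0.316, 0.1457]
eef_rot: [0.774, 0.633, 0.006, 0.009]
contact_force: [0.1, -0.5, -3.1]
opening: 0.493
```

>>> {"fn": "carry_out", "kwargs": {
  "linear": [
    [0,0,-0.002],
    [0,0,-0.0035],
    [0,0,-0.0045],
    [0,0,-0.0045],
    [0,0,-0.0045]
  ],
  "roll": [0,0,0,0,0]
}}

```text
clock: 26.03
tool_pos: [0.5266, 0.3161, 0.1411]
eef_rot: [0.774, 0.633, 0.006, 0.009]
contact_force: [-0.3, -1.0, -2.0]
opening: 0.492
```

Run:
```python
from m import *
t=status.get_state(); print(t['tool_pos'],t['contact_force'])
s=snapshot('side'); save(s,'d7'); W=cloud(s)
cv2.imwrite('pics/d7c.png',cv2.resize(s['img'][220:370,120:290,::-1],None,fx=4,fy=4,interpolation=cv2.INTER_CUBIC))
```

```text
[0.52661847 0.31605349 0.14110197] [-0.27585732 -0.99948794 -2.04299465]
```

View pics/d7c.png

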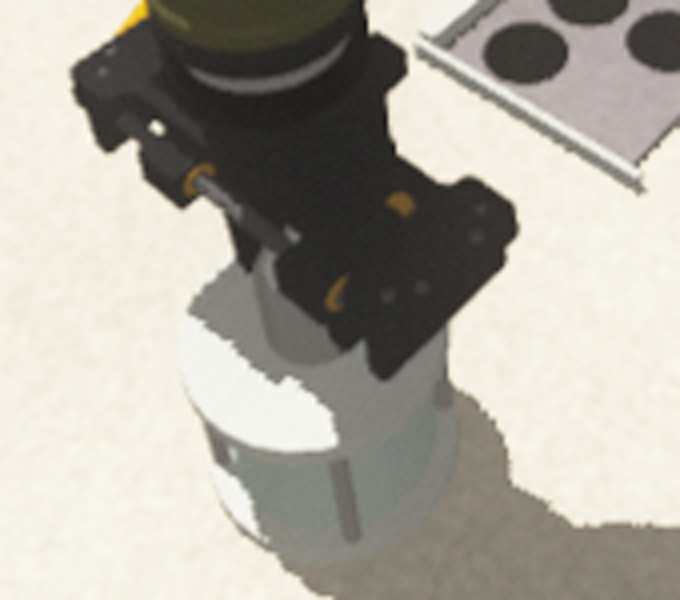

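>>> {"fn": "carry_out", "kwargs": {
  "linear": [
    [0,0,-0.0008],
    [0,0,-0.0008],
    [0,0,-0.0008]
  ],
  "roll": [0,0,0]
}}

```text
clock: 26.33
tool_pos: [0.5267, 0.3161, 0.1409]
eef_rot: [0.774, 0.633, 0.007, 0.009]
contact_force: [-1.3, -0.7, 3.9]
opening: 0.491
```

>>> {"fn": "carry_out", "kwargs": {
  "linear": [
    [0,0,0],
    [0,0,0],
    [0,0,0],
    [0,0,0],
    [0,0,0],
    [0,0,0]
  ],
  "roll": [0,0,0,0,0,0],
  "gripper": 0.8
}}

```text
clock: 26.83
tool_pos: [0.5267, 0.3161, 0.1408]
eef_rot: [0.774, 0.633, 0.007, 0.009]
contact_force: [-0.5, -0.6, 0.9]
opening: 0.799
```

>>> {"fn": "carry_out", "kwargs": {
  "linear": [
    [0,0,0.015],
    [0,0,0.04],
    [0,0,0.07],
    [0,0,0.1],
    [0,-0.03,0.1],
    [0,-0.065,0.1],
    [0,-0.09,0.1],
    [0,-0.09,0.1]
  ],
  "roll": [0,0,0,0,0,0,0,0]
}}

```text
clock: 27.5
tool_pos: [0.5274, 0.2183, 0.2409]
eef_rot: [0.777, 0.63, 0.004, 0.011]
contact_force: [0.1, -1.4, -1.6]
opening: 0.801
```

Run:
```python
from m import *; from eul import yaw
t=status.get_state(); print(t['tool_pos'],yaw(t))
s=snapshot('wrist'); save(s,'w8'); W=cloud(s)
P=near(W,(.527,.316),.075,.092,.106); print(len(P),cv2.minEnclosingCircle((P[:,:2]*1000).astype(np.float32)))
P=near(W,(.527,.316),.05,.138,.155); print(len(P),np.median(P[:,2]),P.mean(0),cv2.minEnclosingCircle((P[:,:2]*1000).astype(np.float32)))
```

```text
[0.52736554 0.21831659 0.24092798] -0.20777180221878608
12317 ((526.7153930664062, 315.7052917480469), 60.0021858215332)
2933 0.14558832994241294 [0.52655495 0.31535938 0.1455137 ] ((526.2900390625, 315.39202880859375), 21.963176727294922)
```

View pics/w8.png

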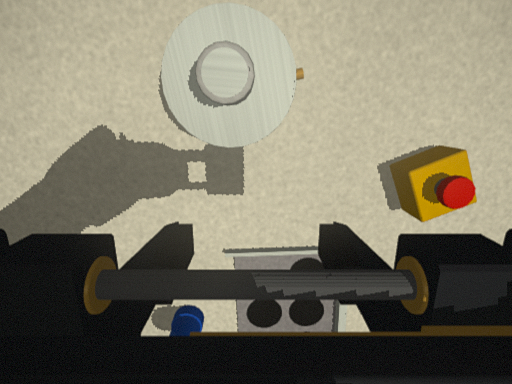

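>>> {"fn": "carry_out", "kwargs": {
  "linear": [
    [-0.005,-0.03,0],
    [-0.012,-0.065,0],
    [-0.02,-0.1,-0.005],
    [-0.03,-0.138,-0.01],
    [-0.04,-0.176,-0.01],
    [-0.05,-0.214,-0.01],
    [-0.06,-0.252,-0.01],
    [-0.07,-0.29,-0.01]
  ],
  "roll": [0,0,0,0,0,0,0,0]
}}

```text
clock: 28.22
tool_pos: [0.4574, -0.0682, 0.2311]
eef_rot: [0.775, 0.632, 0.006, 0.01]
contact_force: [1.1, -0.7, 0.3]
opening: 0.801
```

>>> {"fn": "carry_out", "kwargs": {
  "linear": [
    [-0.01,-0.04,0],
    [-0.02,-0.08,0],
    [-0.03,-0.12,0],
    [-0.036,-0.155,0],
    [-0.038,-0.172,0],
    [-0.038,-0.172,0],
    [-0.038,-0.172,0],
    [-0.038,-0.172,0]
  ],
  "roll": [0.01,0.01,0.01,0.01,0.01,0.01,0.01,0.01],
  "gripper": 0.75
}}

```text
clock: 28.88
tool_pos: [0.4205, -0.2383, 0.231]
eef_rot: [0.771, 0.637, 0.007, 0.01]
contact_force: [-0.3, 1.5, 0.5]
opening: 0.746
```

Run:
```python
from m import *; from eul import yaw
s=snapshot('wrist'); save(s,'w9'); W=cloud(s)
t=status.get_state(); print(t['tool_pos'],yaw(t),t['eef_rot'])
for nm,c,r,z0,z1 in [('coil',(.419,-.243),.035,.1,.12),('sight',(.529,-.249),.035,.103,.125),('house',(.476,-.339),.04,.08,.1)]:
    P=near(W,c,r,z0,z1)
    if len(P)<15: print(nm,len(P)); continue
    b=square(P); print(nm,len(P),np.round(b[0],1),np.round(b[1],1),round(b[2],1),np.round(cv2.minEnclosingCircle((P[:,:2]*1000).astype(np.float32))[0],1))
```

```text
[ 0.42042991 -0.23801151  0.23103027] -0.18912686122719988 [0.7706641  0.63712829 0.00710588 0.00969046]
coil 1497 [ 418.9 -242.1] [36.5 35.7] 78.6 [ 418.9 -241.8]
sight 2099 [ 528.  -249.2] [45.  45.9] 57.9 [ 528.4 -249.4]
house 360 [ 461.7 -330.6] [27.7 17.9] 87.6 [ 462.  -330.9]
```

View pics/w9.png

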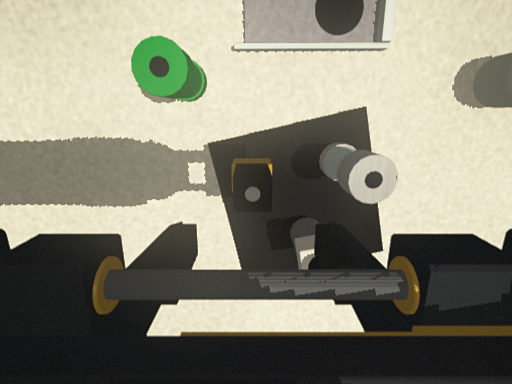

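>>> {"fn": "carry_out", "kwargs": {
  "linear": [
    [-0.001,-0.003,-0.025],
    [-0.002,-0.0055,-0.06],
    [-0.002,-0.0055,-0.095],
    [-0.002,-0.0055,-0.115],
    [-0.002,-0.0055,-0.12],
    [-0.002,-0.0055,-0.12],
    [-0.002,-0.0055,-0.12]
  ],
  "roll": [-0.006,-0.006,-0.006,-0.006,-0.006,-0.006,-0.006]
}}

```text
clock: 29.52
tool_pos: [0.4193, -0.2426, 0.1117]
eef_rot: [0.772, 0.636, 0.007, 0.01]
contact_force: [0.0, 0.1, -0.1]
opening: 0.752
```

>>> {"fn": "carry_out", "kwargs": {
  "linear": [
    [-0.0005,-0.001,-0.012],
    [-0.0005,-0.001,-0.022],
    [-0.0005,-0.001,-0.0255],
    [-0.0005,-0.001,-0.0255],
    [-0.0005,-0.001,-0.0255]
  ],
  "roll": [0,0,0,0,0]
}}

```text
clock: 29.93
tool_pos: [0.4195, -0.2437, 0.0872]
eef_rot: [0.772, 0.636, 0.008, 0.011]
contact_force: [0.1, -0.4, 0.5]
opening: 0.755
```

>>> {"fn": "carry_out", "kwargs": {
  "linear": [
    [0,0,0],
    [0,0,0],
    [0,0,0],
    [0,0,0],
    [0,0,0],
    [0,0,0],
    [0,0,0],
    [0,0,0]
  ],
  "roll": [0,0,0,0,0,0,0,0],
  "gripper": 0.0,
  "grip_force": 25
}}

```text
clock: 30.6
tool_pos: [0.4193, -0.2438, 0.0874]
eef_rot: [0.772, 0.636, 0.008, 0.011]
contact_force: [-0.6, 0.4, 4.9]
opening: 0.408
```

>>> {"fn": "carry_out", "kwargs": {
  "linear": [
    [0,0,0.01],
    [0,0,0.03],
    [0,0,0.06],
    [0,0,0.09],
    [0,0,0.115],
    [0,0,0.13],
    [0,0,0.13]
  ],
  "roll": [0,0,0,0,0,0,0]
}}

```text
clock: 31.18
tool_pos: [0.4206, -0.2444, 0.2198]
eef_rot: [0.772, 0.635, 0.009, 0.013]
contact_force: [-0.0, 0.3, -3.4]
opening: 0.412
```

>>> {"fn": "carry_out", "kwargs": {
  "linear": [
    [0.005,0.01,0],
    [0.015,0.03,0],
    [0.03,0.058,0],
    [0.046,0.088,0],
    [0.062,0.118,0],
    [0.078,0.15,0],
    [0.094,0.18,0],
    [0.11,0.21,0]
  ],
  "roll": [0,0,0,0,0,0,0,0]
}}

```text
clock: 31.85
tool_pos: [0.53, -0.0315, 0.2176]
eef_rot: [0.772, 0.636, 0.008, 0.012]
contact_force: [1.0, -0.8, -2.7]
opening: 0.41
```

>>> {"fn": "carry_out", "kwargs": {
  "linear": [
    [0.016,0.03,0],
    [0.029,0.058,0],
    [0.036,0.075,0],
    [0.039,0.079,0],
    [0.039,0.079,0],
    [0.039,0.079,0],
    [0.039,0.079,0]
  ],
  "roll": [0,0,0,0,0,0,0]
}}

```text
clock: 32.43
tool_pos: [0.5679, 0.0454, 0.2167]
eef_rot: [0.772, 0.635, 0.006, 0.012]
contact_force: [0.5, 0.4, -3.6]
opening: 0.408
```

Run:
```python
from m import *; from eul import yaw
t=status.get_state(); print(t['tool_pos'],yaw(t),t['eef_rot'])
```

```text
[0.56790459 0.04536409 0.21671218] -0.19449323829443044 [0.77237803 0.63502749 0.00592761 0.01171   ]
```

>>> {"fn": "carry_out", "kwargs": {
  "linear": [
    [0.001,0.001,-0.02],
    [0.002,0.0015,-0.05],
    [0.002,0.0015,-0.08],
    [0.002,0.0015,-0.105],
    [0.002,0.0015,-0.118],
    [0.002,0.0015,-0.12],
    [0.002,0.0015,-0.12],
    [0.002,0.0015,-0.12]
  ],
  "roll": [0.004,0.004,0.004,0.004,0.004,0.004,0.004,0.004]
}}

```text
clock: 33.1
tool_pos: [0.5704, 0.0459, 0.0975]
eef_rot: [0.772, 0.636, 0.006, 0.012]
contact_force: [-0.0, -0.5, -3.0]
opening: 0.405
```

>>> {"fn": "carry_out", "kwargs": {
  "linear": [
    [0,0.001,-0.003],
    [0,0.001,-0.005],
    [0,0.001,-0.0065],
    [0,0.001,-0.0065],
    [0,0.001,-0.0065]
  ],
  "roll": [0,0,0,0,0]
}}

```text
clock: 33.52
tool_pos: [0.5705, 0.047, 0.0913]
eef_rot: [0.772, 0.636, 0.006, 0.012]
contact_force: [0.1, -0.6, -3.6]
opening: 0.404
```

>>> {"fn": "carry_out", "kwargs": {
  "linear": [
    [0,0,-0.001],
    [0,0,-0.001],
    [0,0,-0.001]
  ],
  "roll": [0,0,0]
}}

```text
clock: 33.77
tool_pos: [0.5707, 0.0469, 0.0905]
eef_rot: [0.772, 0.636, 0.007, 0.012]
contact_force: [-1.0, -0.5, -0.2]
opening: 0.409
```

>>> {"fn": "carry_out", "kwargs": {
  "linear": [
    [0,0,0],
    [0,0,0],
    [0,0,0],
    [0,0,0],
    [0,0,0],
    [0,0,0]
  ],
  "roll": [0,0,0,0,0,0],
  "gripper": 0.75
}}

```text
clock: 34.27
tool_pos: [0.5707, 0.047, 0.0906]
eef_rot: [0.772, 0.636, 0.007, 0.012]
contact_force: [-0.1, -1.1, 0.0]
opening: 0.748
```

>>> {"fn": "carry_out", "kwargs": {
  "linear": [
    [0,0,0.02],
    [0,0,0.055],
    [0,0,0.095],
    [0,0,0.13],
    [-0.005,-0.03,0.13],
    [-0.01,-0.065,0.13],
    [-0.015,-0.1,0.13],
    [-0.015,-0.135,0.13]
  ],
  "roll": [0,0,0,0,0,0,0,0]
}}

```text
clock: 34.93
tool_pos: [0.5544, -0.0893, 0.2209]
eef_rot: [0.771, 0.636, 0.006, 0.012]
contact_force: [-0.0, -0.5, -0.7]
opening: 0.75
```

>>> {"fn": "carry_out", "kwargs": {
  "linear": [
    [-0.005,-0.04,0],
    [-0.01,-0.08,0],
    [-0.015,-0.12,0],
    [-0.022,-0.145,0],
    [-0.027,-0.157,0],
    [-0.027,-0.157,0],
    [-0.027,-0.157,0],
    [-0.027,-0.157,0]
  ],
  "roll": [0,0,0,0,0,0,0,0],
  "gripper": 0.9
}}

```text
clock: 35.6
tool_pos: [0.5285, -0.2431, 0.221]
eef_rot: [0.77, 0.638, 0.007, 0.012]
contact_force: [-0.3, -0.1, 0.1]
opening: 0.899
```

Run:
```python
from m import *; from eul import yaw
s=snapshot('wrist'); save(s,'w10'); W=cloud(s)
t=status.get_state(); print(t['tool_pos'],yaw(t),t['eef_rot'])
for nm,c,r,z0,z1 in [('coil',(.571,.048),.035,.1,.12),('sight',(.529,-.249),.035,.103,.125),('house',(.476,-.339),.04,.08,.1)]:
    P=near(W,c,r,z0,z1)
    if len(P)<15: print(nm,len(P)); continue
    b=square(P); print(nm,len(P),np.round(b[0],1),np.round(b[1],1),round(b[2],1),np.round(cv2.minEnclosingCircle((P[:,:2]*1000).astype(np.float32))[0],1))
save(snapshot('side'),'d10')
```

```text
[ 0.52854276 -0.24302648  0.22098226] -0.1865334981343758 [0.76983174 0.63809818 0.00717269 0.01176244]
coil 0
sight 2104 [ 528.3 -249. ] [45.3 45. ] 34.8 [ 528. -249.]
house 356 [ 475.4 -338.7] [43.9 43.2] 88.3 [ 475.3 -338.9]
```

View pics/d10.png

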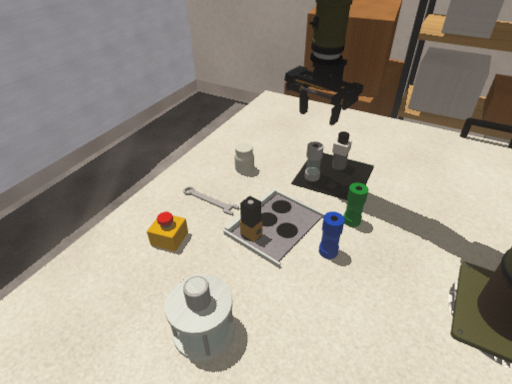

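>>> {"fn": "carry_out", "kwargs": {
  "linear": [
    [0,-0.004,-0.025],
    [0,-0.0065,-0.06],
    [0,-0.0065,-0.09],
    [0,-0.0065,-0.105],
    [0,-0.0065,-0.11],
    [0,-0.0065,-0.11],
    [0,-0.0065,-0.11]
  ],
  "roll": [0,0,0,0,0,0,0]
}}

```text
clock: 36.28
tool_pos: [0.5295, -0.2489, 0.1117]
eef_rot: [0.769, 0.639, 0.008, 0.012]
contact_force: [-0.1, 0.3, 0.0]
opening: 0.901
```

>>> {"fn": "carry_out", "kwargs": {
  "linear": [
    [-0.001,0,-0.01],
    [-0.001,0,-0.017],
    [-0.001,0,-0.0185],
    [-0.001,0,-0.0185],
    [-0.001,0,-0.0185]
  ],
  "roll": [0,0,0,0,0]
}}

```text
clock: 36.7
tool_pos: [0.5286, -0.249, 0.0933]
eef_rot: [0.769, 0.639, 0.008, 0.012]
contact_force: [-0.2, -0.7, -0.5]
opening: 0.897
```

>>> {"fn": "carry_out", "kwargs": {
  "linear": [
    [0,0,0],
    [0,0,0],
    [0,0,0],
    [0,0,0],
    [0,0,0],
    [0,0,0],
    [0,0,0],
    [0,0,0]
  ],
  "roll": [0,0,0,0,0,0,0,0],
  "gripper": 0.0,
  "grip_force": 25
}}

```text
clock: 37.37
tool_pos: [0.5287, -0.2491, 0.0934]
eef_rot: [0.769, 0.639, 0.008, 0.012]
contact_force: [0.5, 0.2, 1.1]
opening: 0.515
```

>>> {"fn": "carry_out", "kwargs": {
  "linear": [
    [0,0,0.01],
    [0,0,0.03],
    [0,0,0.06],
    [0,0,0.09],
    [0,0,0.115],
    [0,0,0.13],
    [0,0,0.13]
  ],
  "roll": [0,0,0,0,0,0,0]
}}

```text
clock: 37.95
tool_pos: [0.5302, -0.2496, 0.227]
eef_rot: [0.769, 0.638, 0.009, 0.015]
contact_force: [0.9, -0.0, -3.3]
opening: 0.514
```

>>> {"fn": "carry_out", "kwargs": {
  "linear": [
    [0.001,0.01,0],
    [0.004,0.03,0],
    [0.008,0.06,0],
    [0.011,0.095,0],
    [0.014,0.13,0],
    [0.016,0.158,0],
    [0.016,0.171,0],
    [0.016,0.171,0]
  ],
  "roll": [0,0,0,0,0,0,0,0]
}}

```text
clock: 38.62
tool_pos: [0.5452, -0.0721, 0.2255]
eef_rot: [0.767, 0.642, 0.009, 0.013]
contact_force: [-0.8, 0.1, -3.3]
opening: 0.513
```

>>> {"fn": "carry_out", "kwargs": {
  "linear": [
    [0,0,-0.02],
    [0,0,-0.05],
    [0,0,-0.08],
    [0,0,-0.105],
    [0,0,-0.118],
    [0,0,-0.123],
    [0,0,-0.123],
    [0,0,-0.123]
  ],
  "roll": [0,0,0,0,0,0,0,0]
}}

```text
clock: 39.28
tool_pos: [0.5451, -0.0724, 0.1025]
eef_rot: [0.767, 0.642, 0.009, 0.012]
contact_force: [-0.1, 0.0, -3.4]
opening: 0.519
```

>>> {"fn": "carry_out", "kwargs": {
  "linear": [
    [0.0015,-0.004,0],
    [0.0023,-0.0063,0],
    [0.0023,-0.0063,-0.002],
    [0.0023,-0.0063,-0.002],
    [0.0023,-0.0063,-0.002]
  ],
  "roll": [0,0,0,0,0]
}}

```text
clock: 39.7
tool_pos: [0.5475, -0.0788, 0.1008]
eef_rot: [0.767, 0.642, 0.009, 0.013]
contact_force: [-0.3, 1.1, -4.6]
opening: 0.516
```

>>> {"fn": "carry_out", "kwargs": {
  "linear": [
    [0,0,-0.002],
    [0,0,-0.0035],
    [0,0,-0.0045],
    [0,0,-0.0045],
    [0,0,-0.0045]
  ],
  "roll": [0,0,0,0,0]
}}

```text
clock: 40.12
tool_pos: [0.5475, -0.0786, 0.0965]
eef_rot: [0.767, 0.642, 0.009, 0.013]
contact_force: [0.5, -0.1, 0.0]
opening: 0.517
```

>>> {"fn": "carry_out", "kwargs": {
  "linear": [
    [0,0,0],
    [0,0,0],
    [0,0,0],
    [0,0,0],
    [0,0,0],
    [0,0,0]
  ],
  "roll": [0,0,0,0,0,0],
  "gripper": 0.9
}}

```text
clock: 40.62
tool_pos: [0.5475, -0.0786, 0.0965]
eef_rot: [0.767, 0.642, 0.009, 0.013]
contact_force: [-0.2, -0.1, 1.0]
opening: 0.897
```

>>> {"fn": "carry_out", "kwargs": {
  "linear": [
    [0,0,0.02],
    [0,0,0.055],
    [0,0,0.095],
    [0,0,0.13],
    [-0.005,-0.03,0.13],
    [-0.015,-0.065,0.13],
    [-0.025,-0.1,0.13],
    [-0.035,-0.13,0.13]
  ],
  "roll": [0,0,0,0,0.04,0.08,0.12,0.15]
}}

```text
clock: 41.28
tool_pos: [0.5118, -0.2111, 0.2268]
eef_rot: [0.716, 0.698, 0.01, 0.012]
contact_force: [1.5, -0.3, 0.3]
opening: 0.904
```

>>> {"fn": "carry_out", "kwargs": {
  "linear": [
    [-0.01,-0.04,0],
    [-0.02,-0.08,0],
    [-0.03,-0.11,0],
    [-0.037,-0.128,0],
    [-0.037,-0.128,0],
    [-0.037,-0.128,0],
    [-0.037,-0.128,0],
    [-0.037,-0.128,0]
  ],
  "roll": [0,0,0,0,0,0,0,0]
}}

```text
clock: 41.95
tool_pos: [0.4759, -0.3368, 0.2269]
eef_rot: [0.715, 0.699, 0.011, 0.012]
contact_force: [1.0, -0.1, 0.6]
opening: 0.899
```

Run:
```python
from m import *; from eul import yaw
s=snapshot('wrist'); save(s,'w11'); W=cloud(s)
t=status.get_state(); print(t['tool_pos'],yaw(t),t['eef_rot'])
for nm,c,r,z0,z1 in [('knob',(.476,-.339),.04,.108,.13),('house',(.476,-.339),.04,.08,.1)]:
    P=near(W,c,r,z0,z1)
    if len(P)<15: print(nm,len(P)); continue
    b=square(P); print(nm,len(P),np.round(b[0],1),np.round(b[1],1),round(b[2],1),np.round(cv2.minEnclosingCircle((P[:,:2]*1000).astype(np.float32))[0],1))
save(snapshot('scene'),'s11')
```

```text
[ 0.47586118 -0.33691813  0.22695297] -0.02290657202362707 [0.71507919 0.69885802 0.01039884 0.01229195]
knob 1026 [ 475.  -339.1] [30.8 30.3] 1.1 [ 475.1 -339.3]
house 1035 [ 474.9 -339. ] [43.5 43.9] 87.8 [ 475.2 -339.3]
```

View pics/s11.png

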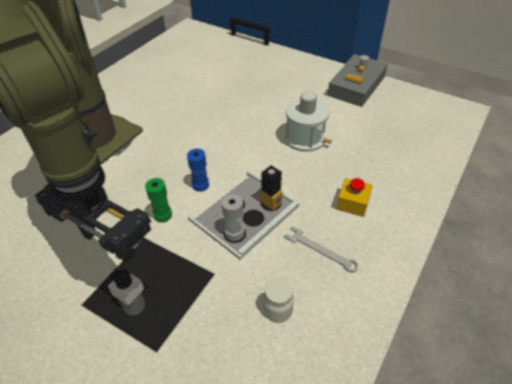

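>>> {"fn": "carry_out", "kwargs": {
  "linear": [
    [-0.001,-0.002,-0.03],
    [-0.001,-0.0025,-0.065],
    [-0.001,-0.0025,-0.095],
    [-0.001,-0.0025,-0.115],
    [-0.001,-0.0025,-0.12],
    [-0.001,-0.0025,-0.12],
    [-0.001,-0.0025,-0.12]
  ],
  "roll": [-0.008,-0.008,-0.008,-0.008,-0.008,-0.008,-0.008]
}}

```text
clock: 42.63
tool_pos: [0.4757, -0.3394, 0.1078]
eef_rot: [0.718, 0.696, 0.011, 0.013]
contact_force: [-0.4, -0.2, -0.1]
opening: 0.9
```

>>> {"fn": "carry_out", "kwargs": {
  "linear": [
    [-0.0005,0,-0.012],
    [-0.0005,0,-0.021],
    [-0.0005,0,-0.0245],
    [-0.0005,0,-0.0245],
    [-0.0005,0,-0.0245]
  ],
  "roll": [0,0,0,0,0]
}}

```text
clock: 43.05
tool_pos: [0.4751, -0.3394, 0.0832]
eef_rot: [0.718, 0.696, 0.01, 0.013]
contact_force: [-0.4, 0.4, 0.2]
opening: 0.898
```

>>> {"fn": "carry_out", "kwargs": {
  "linear": [
    [0,0,0],
    [0,0,0],
    [0,0,0],
    [0,0,0],
    [0,0,0],
    [0,0,0],
    [0,0,0],
    [0,0,0]
  ],
  "roll": [0,0,0,0,0,0,0,0],
  "gripper": 0.0,
  "grip_force": 25
}}

```text
clock: 43.72
tool_pos: [0.4752, -0.3394, 0.0833]
eef_rot: [0.718, 0.696, 0.01, 0.013]
contact_force: [-0.5, -0.2, 1.4]
opening: 0.495
```

>>> {"fn": "carry_out", "kwargs": {
  "linear": [
    [0,0,0.01],
    [0,0,0.03],
    [0,0,0.06],
    [0,0,0.09],
    [0,0,0.12],
    [0,0,0.14],
    [0,0,0.14]
  ],
  "roll": [0,0,0,0,0,0,0]
}}

```text
clock: 44.3
tool_pos: [0.4772, -0.3405, 0.2279]
eef_rot: [0.718, 0.696, 0.012, 0.017]
contact_force: [1.1, 0.4, -3.6]
opening: 0.499
```

Run:
```python
from m import *; from eul import yaw
t=status.get_state(); print(t['tool_pos'],yaw(t),t['eef_rot'])
```

```text
[ 0.47715205 -0.34052143  0.22788153] -0.030518623613201092 [0.71771318 0.69604078 0.01150776 0.01681044]
```

>>> {"fn": "carry_out", "kwargs": {
  "linear": [
    [0.001,0.01,0],
    [0.003,0.03,0],
    [0.005,0.06,0],
    [0.007,0.095,0],
    [0.009,0.13,0],
    [0.012,0.165,0],
    [0.014,0.2,0],
    [0.016,0.235,0]
  ],
  "roll": [0.007,0.007,0.007,0.007,0.007,0.007,0.007,0.007]
}}

```text
clock: 44.97
tool_pos: [0.4914, -0.103, 0.2264]
eef_rot: [0.715, 0.699, 0.011, 0.015]
contact_force: [1.4, -0.4, -2.9]
opening: 0.501
```

>>> {"fn": "carry_out", "kwargs": {
  "linear": [
    [0.002,0.03,0],
    [0.004,0.06,0],
    [0.006,0.085,0],
    [0.007,0.096,0],
    [0.007,0.096,0],
    [0.007,0.096,0],
    [0.007,0.096,0]
  ],
  "roll": [0,0,0,0,0,0,0]
}}

```text
clock: 45.55
tool_pos: [0.4976, -0.0089, 0.2257]
eef_rot: [0.716, 0.698, 0.009, 0.015]
contact_force: [-0.1, -0.7, -2.9]
opening: 0.499
```

Run:
```python
from m import *; from eul import yaw
t=status.get_state(); print(t['tool_pos'],yaw(t),t['eef_rot'])
```

```text
[ 0.49756693 -0.00889513  0.22570078] -0.02487957948519316 [0.71578312 0.69810106 0.00925698 0.01495775]
```

>>> {"fn": "carry_out", "kwargs": {
  "linear": [
    [0.001,0.003,-0.02],
    [0.002,0.005,-0.05],
    [0.002,0.005,-0.08],
    [0.002,0.005,-0.11],
    [0.002,0.005,-0.128],
    [0.002,0.005,-0.132],
    [0.002,0.005,-0.132],
    [0.002,0.005,-0.132]
  ],
  "roll": [0,0,0,0,0,0,0,0]
}}

```text
clock: 46.22
tool_pos: [0.5, -0.005, 0.0943]
eef_rot: [0.716, 0.697, 0.009, 0.015]
contact_force: [0.4, -0.4, -2.6]
opening: 0.5
```

>>> {"fn": "carry_out", "kwargs": {
  "linear": [
    [0.0005,0.001,-0.003],
    [0.0005,0.0012,-0.006],
    [0.0005,0.0012,-0.0075],
    [0.0005,0.0012,-0.0075],
    [0.0005,0.0012,-0.0075]
  ],
  "roll": [0,0,0,0,0]
}}

```text
clock: 46.63
tool_pos: [0.5006, -0.0038, 0.0871]
eef_rot: [0.716, 0.697, 0.01, 0.016]
contact_force: [0.3, 0.6, -2.4]
opening: 0.497
```

>>> {"fn": "carry_out", "kwargs": {
  "linear": [
    [0,0,-0.001],
    [0,0,-0.001],
    [0,0,-0.001]
  ],
  "roll": [0,0,0]
}}

```text
clock: 46.88
tool_pos: [0.5008, -0.0038, 0.0864]
eef_rot: [0.716, 0.697, 0.01, 0.016]
contact_force: [-0.2, -0.7, 1.6]
opening: 0.498
```

>>> {"fn": "carry_out", "kwargs": {
  "linear": [
    [0,0,0],
    [0,0,0],
    [0,0,0],
    [0,0,0],
    [0,0,0],
    [0,0,0]
  ],
  "roll": [0,0,0,0,0,0],
  "gripper": 0.9
}}

```text
clock: 47.38
tool_pos: [0.5008, -0.0038, 0.0863]
eef_rot: [0.716, 0.697, 0.01, 0.016]
contact_force: [0.2, -0.2, 0.0]
opening: 0.899
```

>>> {"fn": "carry_out", "kwargs": {
  "linear": [
    [0,0,0.02],
    [0,0,0.055],
    [0,0,0.095],
    [0,0,0.13],
    [0.03,-0.02,0.15],
    [0.06,-0.04,0.165],
    [0.08,-0.06,0.17],
    [0.08,-0.06,0.17]
  ],
  "roll": [0,0,0,0,0,0,0,0]
}}

```text
clock: 48.05
tool_pos: [0.5854, -0.0696, 0.2583]
eef_rot: [0.719, 0.695, 0.011, 0.02]
contact_force: [0.6, -1.7, 0.2]
opening: 0.9
```

Run:
```python
from m import *; from eul import yaw
t=status.get_state(); print(t['tool_pos'],yaw(t),t['contact_force'])
for n in ['wrist','side','scene']:
    s=snapshot(n); save(s,n+'12'); W=cloud(s); print(n)
    s0=dict(np.load(n+'0.npz')); W0=cloud(s0)
    for nm,c,r,z0,z1 in [('knob',(.5,-.004),.04,.113,.13),('house',(.5,-.004),.04,.085,.1),('coil',(.571,.048),.035,.103,.12),('sight',(.547,-.078),.035,.108,.125),('captop',(.5265,.316),.04,.138,.155),('lid',(.5265,.316),.075,.09,.108)]:
      o=[nm]
      for w in (W0,W):
        P=near(w,c,r,z0,z1)
        if len(P)<15: o.append(len(P)); continue
        b=square(P); o+=[len(P),np.round(b[0],1),round(b[2],1),np.round(cv2.minEnclosingCircle((P[:,:2]*1000).astype(np.float32))[0],1),round(float(np.median(P[:,2])),4)]
      print(*o)
```

```text
[ 0.58542524 -0.06960328  0.25829443] -0.03397491963534559 [ 0.56736735 -1.71143353  0.21746682]
wrist
knob 895 [500.8  -3.7] 88.9 [500.7  -3.7] 0.1211 1078 [501.5  -4.4] 39.0 [500.9  -4.3] 0.1211
house 911 [500.6  -3.4] 88.6 [500.8  -3.5] 0.0951 1046 [501.2  -4.6] 88.7 [501.5  -4.6] 0.0951
coil 1466 [570.1  48.3] 79.2 [570.4  48.1] 0.1113 1834 [570.8  47.9] 78.7 [570.5  47.6] 0.1112
sight 860 [553.4 -77. ] 76.7 [548.3 -77.2] 0.1154 1650 [547.2 -78.4] 85.9 [547.1 -78.4] 0.1155
captop 0 0
lid 0 0
side
knob 130 [501.2  -3. ] 25.1 [502.1  -2.6] 0.1219 129 [501.7  -2.5] 46.0 [501.3  -2.9] 0.1218
house 190 [501.3  -2.1] 88.4 [501.2  -1.7] 0.0952 192 [502.2  -3.2] 88.6 [501.8  -2.1] 0.0956
coil 211 [571.9  50. ] 80.9 [571.7  49.6] 0.112 214 [572.1  49.3] 80.5 [572.7  48.4] 0.1118
sight 199 [547.2 -76.9] 81.6 [548.  -77.4] 0.1163 196 [549.4 -77.2] 25.5 [548.3 -77.7] 0.1162
captop 0 479 [526.6 316.9] 34.9 [527.4 316.5] 0.1461
lid 3258 [528.  316.6] 31.9 [527.8 316.9] 0.1 2530 [527.9 316.5] 31.5 [527.3 315.9] 0.1
scene
knob 151 [500.9  -4.9] 77.6 [501.4  -5.2] 0.1235 143 [501.4  -6. ] 29.7 [500.7  -5.4] 0.1239
house 198 [499.5  -5.6] 0.0 [500.5  -5.1] 0.096 210 [502.1  -4.7] 87.9 [501.9  -5.3] 0.0968
coil 232 [571.2  47.9] 75.7 [570.4  48.1] 0.1136 181 [570.5  47.7] 80.9 [571.4  46.8] 0.1129
sight 322 [547.  -79.1] 33.7 [546.8 -78.6] 0.1179 318 [547.1 -78.8] 58.3 [546.3 -78.5] 0.118
captop 0 162 [527.1 313.1] 6.9 [524.1 313.1] 0.1478
lid 247 [514.  321.6] 67.2 [523.4 315.9] 0.1024 803 [527.8 311.9] 28.1 [526.8 315.3] 0.102
```

View pics/side12.png

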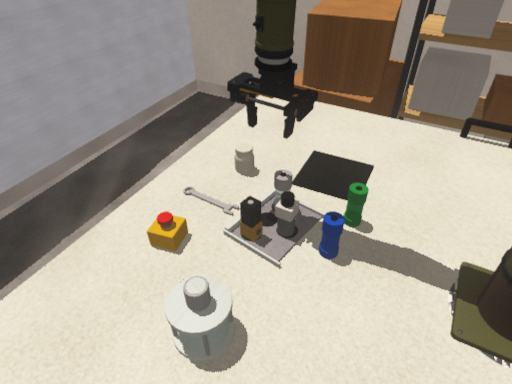

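View pics/wrist12.png

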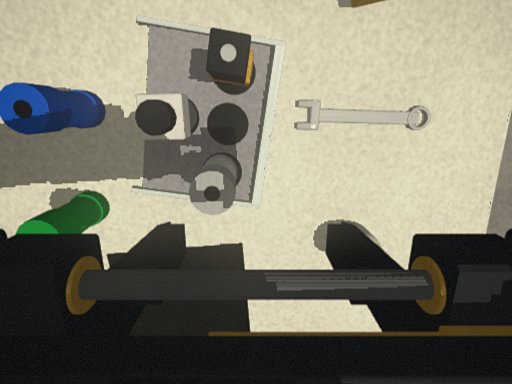

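All three spares are back within about 1 mm and 1° of where they started. They stand upright, and the cap is centred on the lid. I'm handing the job in.

```bash
python3 -c "
from plant import finish_job; print(finish_job())"
```

```text
the job is handed in; nothing more can be done
None
```

The job is done in the order asked and handed in at about 48 s of the 147 s allowed. No verdict came back.

- **Clearing:** I stood the regulator, then the sight glass, then the solenoid valve apart on the black mat, with the cap left where it was.
- **Cap:** I then fetched the cap and set it on the lid of the test cell. The wrist camera put it about 0.5 mm off the port's centre. The scene camera read it up to about 4 mm off, but its view of the cap and lid was poor, so I went by the wrist and side cameras.
- **Putting back:** I put back the valve, the sight glass and the regulator, in that order. In the final wrist view, compared with the first measurements, they stood within about 1 mm and 1° of their starting places. The side and scene cameras agreed to about 2–3 mm, which is roughly their own scatter. All three tops were at their starting heights, so they stand upright.
- **Left alone:** The final pictures show no sign that the stop box, the wrench, the jar or the blue and green look-alikes moved. I judged that by eye and did not measure it.
- **Flaws:** The tool had drifted about 2° off vertical by the end, with no visible effect on the placings. One grip call with nine rows was refused; I sent it again with eight.

The forces reported at the end of each move stayed under 8 N, and the gripper was well clear of everything at the end.

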